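Fit the bench pin into its bracket and lock it

ROBOT

A 7-joint arm with a two-finger parallel gripper is mounted at the origin on the work surface. World frame = base frame: x ahead of the robot, y to its left, z up, the work surface at z = 0. Lengths are in m, angles in rad, forces in N, time in s.
With the tool pointing down it reaches from about 0.4 to 0.85 m from the base axis. Payload 4.5 kg.
Tool frame: the origin (TCP) lies midway between the tips of the shut fingers; the grasp point (between the pads) lies 19 mm behind it; z points along the fingers, y is the line along which they close (so a half turn about z gives the same grasp; the last joint's range is limited). The gripper opens to 88 mm and grips with 3 to 60 N. Pads are 18 mm wide; open, the fingers measure 123 mm over their backs; the gripper's body (75 mm by 187 mm) begins 45 mm behind the grasp point.
Start: joints at [-1.071, 0.689, -0.195, 1.565, 0.157, 0.902, -0.215], TCP at [0.281, 0.558, 0.201] pointing down, gripper open.
Joint ranges: [-3.01, 3.01], [-0.46, 2.08], [-1.47, 1.51], [0.13, 2.56], [-1, 4.14], [0.04, 2.09], [-2.66, 2.66]. Speed limits (rad/s): [2.57, 2.57, 3.14, 3.14, 3.14, 3.14, 3.14].

INTERFACE

Orientations are given as a unit quaternion [x, y, z, w].
In Python, from plant import sensors, eyes, finish_job gives the robot as it stands.
- The arm moves only by the tool send_rows, never from a script. Its argument "rows" is text: rows parted by semicolons, each of 4 numbers parted by spaces: the shift along the tool's x, y, z normalised to -1 to 1, where 1 is 30 cm, then the turn about the tool's z normalised to -1 to 1, where 1 is 2 pi rad. A call has 1 to 10 rows; each row is the pose to reach, as a shift and turn from the pose commanded when the call began, along the tool's axes at that moment, turning the shorter way round; what a row does not reach only later rows make up. A row lasts 1/12 s, in which the tool goes at most 41.7 mm and 7.16 degrees, less where a joint would pass 70% of its speed; a pose out of reach is approached as far as the arm can. A call with a number of a shift or a turn outside -1 to 1 is refused whole. A call with a gripper value outside its range is refused whole. "jaw" is the closure, from -1 (fully open) to 1 (shut), set as the call begins (left out, the last holds). The fingers move at their own pace and stop on an object; "force" is the grip in N (left out, the last holds). Time passes only in rows, so rows that repeat a pose let the fingers close. It gives the time, the measured TCP pose, the force, the opening and the grip force at its end, in the units of the state.
- sensors.get_state(): the state, without advancing time (a new reading comes with each control period).
- eyes.snapshot(name): name is "side" or "top" or "wrist"; returns (picture, depth): 384x512x3 uint8, red, green, blue; 384x512 float32, m along the optical axis (not along the pixel's ray), 0 where there is no reading.
- eyes.calibration(name): a dict with "fov_y" (degrees; the focal length in pixels is half the picture's height over the tangent of half this angle, whatever the lens; pixels are square), "cx", "cy" (the principal point, pixels), "world_from_camera" (4x4, takes a point from camera to world coordinates). Camera axes: x right, y down, z forward; pixel columns grow to the right and rows downward; lengths in m; the calibration is good to about 2 mm. A picture is of the moment at which its call begins: read the wrist's pose just before it. calibration takes no time and is no camera call; for the wrist camera it gives the pose at the moment of the call.
- finish_job(): hands the job in; it is judged then, once.
The state is a dict: "clock": time; "q": joint angles; "qd": joint speeds; "joint_torque": joint torques, N m; "tool_pos": TCP position; "eef_rot": TCP orientation; "contact_force": force on the tool from outside, world axes, zero at the start; "moment": the same for the moment, N m; "opening": opening from 0.0 (shut) to 1.0 (fully open); "finger_force": force on a finger pad.
Only numpy, scipy, OpenCV 4.12 (cv2) and the standard library are available. Lean on these libraries where they do the work, as an engineer would, in place of code of your own. Each camera call takes 0.05 s, during which the arm holds its last target. There are 200 camera calls.

TASK

Get the jeweller's bench ready for sawing: slide the wooden bench pin, brass stud upward and stud end first, into the slot of the aluminium bracket until it is fully home against the stop. Then swing the bracket's red-knobbed lever all the way across to its end stop so that its steel tooth locks in front of the stud. Leave the other things on the bench where they are, and leave the pin locked in place.

Things in the scene. Friction and masses are not known exactly. Their poses are not given: they have to be found in the camera images.
- pin: Bench pin: loose flat plate of pale beech, 150 long (x) x 44 wide (y) x 14 thick (z) mm, lying flat to the left or right of the bracket. Origin: centre of its underside. +x points to the plain tongue end that goes into the bracket; the -x end is forked. A 12 mm thick brass stud stands at x = +62, y = 0 and rises 26 mm above the upper face (to 40 mm above the underside).
- pin_tip (a point): Middle of the lower edge of the pin's tongue end (x = +75 mm, y = 0, z = 0 in the pin's frame).
- pin_grip (a point): Good place to grip the pin, across its 44 mm width: x = -22 mm, y = 0, z = 7 mm (mid thickness) in the pin's frame; 37 mm outside the mouth when the pin is home.
- holder: Aluminium bench-pin bracket, fixed; body 90 x 96 mm, 47 high, flange 130 x 140 x 6. Origin: centre of its underside. A level channel runs along its x: the pin enters at the mouth (-x side) moving to +x, 60 mm deep to the stop. Channel 49 mm wide, floor 24 mm above the bench, 18 mm high under two 5 mm lips; between the lips the top is open 32 mm wide for the stud.
- holder_mouth (a point): Centre of the channel floor at the mouth (x = -35 mm, z = 24 mm in the bracket's frame). The side walls flare outward over 16 mm in front of the mouth.
- holder_stop (a point): Centre of the channel floor at the stop face (x = +25 mm, z = 24 mm in the bracket's frame); pin_tip comes here when the pin is home. Its axes are the bracket's.
- lever (a joint): Lock lever angle (rad) about a vertical axis. 0 = locked at its end stop: long handle arm to the bracket's +y, short tooth to -y, across the channel just in front of the stud of a pin that is home. Grows clockwise from above to 1.5 = open: handle to +x, tooth to -x, slot free. Starts open, stays where left, needs about 1 N at the knob.
- lever_pivot (a point): The lever's pivot axis at arm height (x = -4 mm, y = +36 mm, z = 53 mm in the bracket's frame). The arm is 8 to 9 mm thick and 10 mm wide; the tooth reaches 40 mm from the axis.
- lever_knob (a point): Middle of the upright red knob, 18 mm diameter, on the lever's handle arm, 80 mm from the pivot; the knob spans 56 to 86 mm above the bench, this point 71 mm above it.
- block: Bystander: loose steel bench block 64 x 64 x 20 mm; origin at the centre of its underside. Lies on the other side of the bracket from the pin.
- spool: Bystander: copper wire spool, 44 mm diameter, 50 mm high.
- jar: Bystander: amber jar, 56 mm diameter, 70 mm high.
- tray: Bystander: white open tray 110 x 90 x 32 mm.
- ringbox: Bystander: black box 55 x 50 x 30 mm.
- hammer: Bystander: hammer, 240 mm long, lying on the left.
There are look-alikes about, which are no part of the job. Of the things that look like the holder, the larger one is meant. Leave any pink look-alike of the pin alone.

How it is judged:
On the way:
1. the bench pin is fully home in the bracket's slot while the lever is still open (x of pin_tip in the frame of holder_stop between -0.005 and 0.004 m and y of pin_tip in the frame of holder_stop between -0.005 and 0.005 m and z of pin_tip in the frame of holder_stop between -0.004 and 0.008 m and angle between the x axis of pin and the x axis of holder, either way round below 0.12 rad and value of joint lever above 0.4 rad), for 0.2 s.
At the end, for the whole second after the job is handed in: The pin rests in the channel, stud up, its tongue end within 5 mm of the stop and of the channel's centre line and square to within 0.12 rad; the lever is within 0.15 rad of its locked end stop; the pin is at rest (x of pin_tip in the frame of holder_stop between -0.005 and 0.004 m and y of pin_tip in the frame of holder_stop between -0.005 and 0.005 m and z of pin_tip in the frame of holder_stop between -0.004 and 0.008 m and angle between the x axis of pin and the x axis of holder, either way round below 0.12 rad and value of joint lever below 0.15 rad and linear speed of pin below 0.02 m/s and angle between pin's own z axis and vertical below 0.12 rad); the robot touches nothing.
It fails at once if a bystander (block, spool, jar, tray, black box or hammer) is moved by more than 30 mm (distance of any of block, spool, jar, tray, ringbox, hammer from where it was at the start of the episode above 0.03 m).
It also fails if it takes over 58 s, if anything falls off the work surface, if the arm or the gripper's body presses on something with over 40 N, if the wrist force passes 120 N, or if a joint passes its speed limit or range.

## Working session

There is one attempt and no reset: what is moved stays moved. The work goes in short steps, Python scripts to look and compute and a tool call to move; the robot and the scene stay as the last step left them, time stands still between calls to the robot, and variables do not carry over. Pictures are saved under pics/ and viewed, at most 10 in all, crops included, and the job is handed in when it is done.

Besides the shell and the picture viewer there is one more tool, called after "Emit:" as name(argument=value, ...) on one line, values as JSON. send_rows: Moves the arm, as the interface text tells. Scaled input: -1 to 1 covers 30 cm each way for a shift and 2 pi rad each way for a turn. Its arguments: {"type":"object","properties":{"rows":{"type":"string"},"jaw":{"type":"number"},"force":{"type":"number"}},"required":["rows"]}

```bash
mkdir -p pics; ls
cat > h.py <<'E'
import numpy as np, cv2
from plant import sensors, eyes, finish_job
from scipy.spatial.transform import Rotation as R
def snap(n):
    c=eyes.calibration(n); p,d=eyes.snapshot(n); np.savez('last_%s.npz'%n,p=p,d=d,T=c['world_from_camera'],k=[192/np.tan(np.radians(c['fov_y']/2)),c['cx'],c['cy']]); return p,d
def load(n):
    return np.load('last_%s.npz'%n)
def cloud(n):
    z=load(n); f,cx,cy=z['k']; d=z['d']; v,u=np.mgrid[:d.shape[0],:d.shape[1]]
    P=np.stack([(u-cx)/f*d,(v-cy)/f*d,d],-1)@z['T'][:3,:3].T+z['T'][:3,3]; P[d==0]=np.nan
    return P
def save(p,n,box=None,s=1):
    if box: p=p[box[1]:box[3],box[0]:box[2]]
    cv2.imwrite('pics/'+n,cv2.resize(p[:,:,::-1],None,fx=s,fy=s,interpolation=cv2.INTER_CUBIC))
E
python3 - <<'E'
from h import *
for n in('top','side'):
    p,d=snap(n); save(p,n+'0.png',s=1.5)
print(sensors.get_state())
E
```

```text
pics
{'clock': 0.1, 'q': array([-1.07117114,  0.68987564, -0.19453119,  1.56619582,  0.15730905,
        0.90250815, -0.21512325]), 'qd': array([-3.10629709e-05, -3.67351492e-03, -1.68117157e-04, -1.81523320e-03,
       -9.04857990e-05, -4.37079642e-04,  1.78737179e-03]), 'joint_torque': array([-2.25396710e-03, -5.28498495e+01, -1.27142821e+00, -1.53838098e+01,
       -5.25957718e-02,  1.95940411e-03,  6.10590814e-05]), 'tool_pos': array([0.28049212, 0.55784582, 0.20001762]), 'eef_rot': array([ 2.30782301e-01,  9.73005084e-01, -7.87403209e-04, -1.25906621e-04]), 'contact_force': array([ 0.11226171, -0.37126677, -0.17121832]), 'moment': array([-0.020545  ,  0.04523956, -0.00559558]), 'finger_force': 0.0, 'opening': 0.9998969892356318}
```

View pics/top0.png

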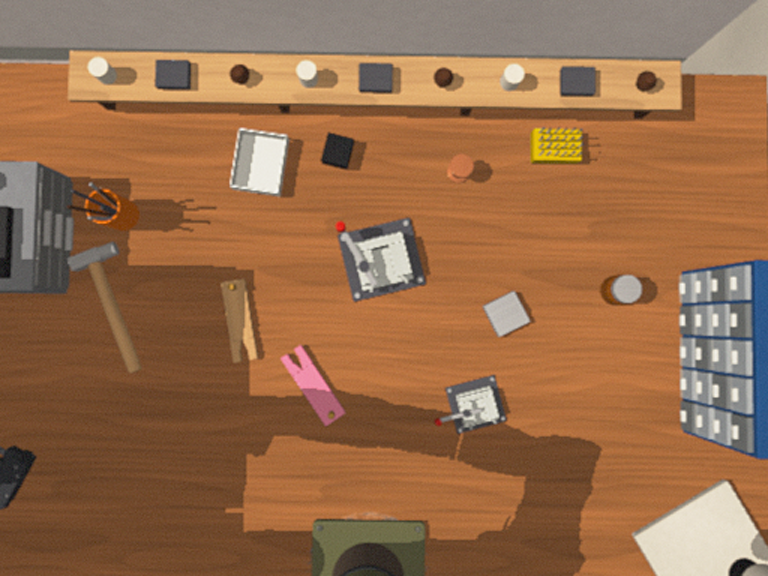

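View pics/side0.png

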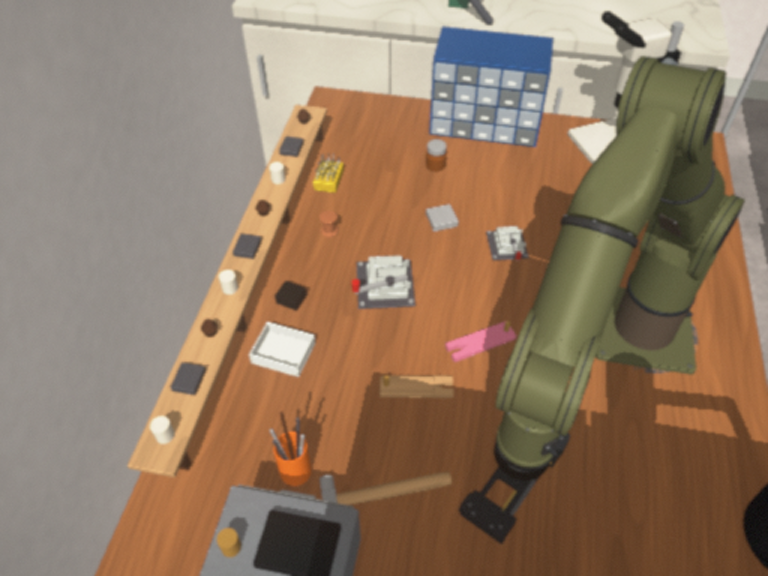

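Candidates in the top view (768-wide): for the pin, beech plate (240,320) or pink plate (313,387). I choose the beech one. For the bracket, large (382,260) or small (475,405). I choose the large one. Next is a close crop of both choices and a measurement from depth.

Run:
```python
from h import *
z=load('top'); save(z['p'],'crop.png',(135,135,295,255),5)
P=cloud('top')
print(z['k'],z['T'])
def pts(box,lo,hi):
    b=P[box[1]:box[3],box[0]:box[2]].reshape(-1,3); return b[(b[:,2]>lo)&(b[:,2]<hi)]
def rect(q):
    (c,s,a)=cv2.minAreaRect((q[:,:2]*1000).astype(np.float32)); return np.round(c,1),np.round(s,1),round(a,1),len(q)
pin=(140,180,180,250); br=(220,140,290,205)
print('pin',rect(pts(pin,.008,.02)),'stud',pts(pin,.03,.05).mean(0),len(pts(pin,.03,.05)))
for lo,hi in((.003,.012),(.043,.0495)): print('br',rect(pts(br,lo,hi)))
print('lever',rect(pts(br,.05,.062)),'knob',pts(br,.075,.1).mean(0),len(pts(br,.075,.1)))
print('heights',np.histogram(pts(br,0.002,.1)[:,2],bins=np.arange(0,.1,.005)))
```

```text
[447.90659441 249.95753062 190.18584931] [[ 1.51620781e-02 -9.98582101e-01  5.10284171e-02  4.68941199e-01]
 [-9.99868139e-01 -1.54388690e-02 -5.03443907e-03 -5.66349546e-04]
 [ 5.81512180e-03 -5.09453559e-02 -9.98684512e-01  1.25824350e+00]
 [ 0.00000000e+00  0.00000000e+00  0.00000000e+00  1.00000000e+00]]
pin (array([461.9, 256.8]), array([149.5,  66.9]), 10.6, 785) stud [0.52459202 0.25619432 0.03941934] 16
br (array([584.7, -19. ]), array([180.6, 194.6]), 0.9, 1199)
br (array([574.1, -18.4]), array([87.2, 91.7]), 14.8, 468)
lever (array([594.8,  -9.6]), array([110.6,  96.3]), 25.6, 205) knob [0.63186523 0.05748972 0.08544474] 39
heights (array([670, 712,  75,  27, 250, 131,   6,  10, 134, 397,  67, 110,  44,
         2,   2,   3,   8,  25,   3]), array([0.   , 0.005, 0.01 , 0.015, 0.02 , 0.025, 0.03 , 0.035, 0.04 ,
       0.045, 0.05 , 0.055, 0.06 , 0.065, 0.07 , 0.075, 0.08 , 0.085,
       0.09 , 0.095]))
```

View pics/crop.png

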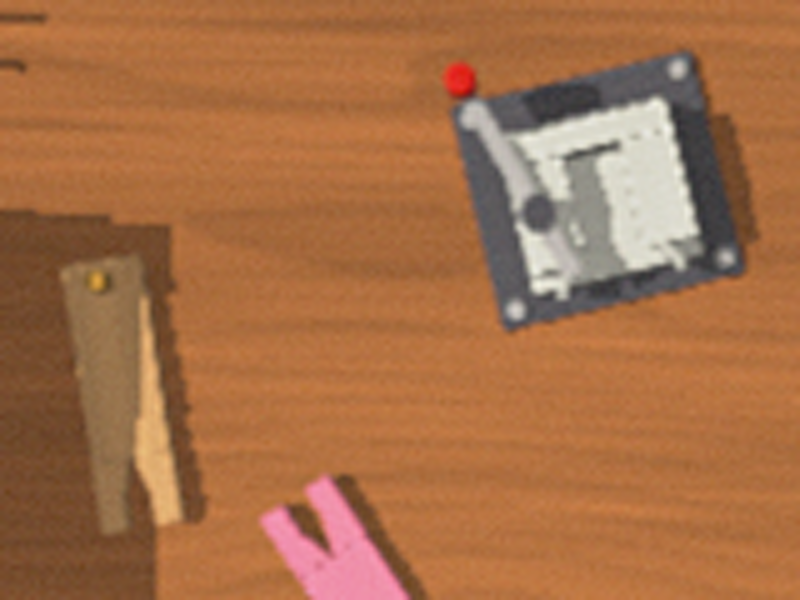

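The crop shows the beech pin, with its brass stud at crop (98,280) and fork down at (140,520). The large bracket shows its lever open, knob at (460,80), pivot at (540,212) and mouth on the lower side. Both choices hold. Next I go above the pin with the wrist camera.

```bash
cat >> h.py <<'E'
def plan(pos,yaw,cmd=None):
    "row (normalised) taking the tool to world pos with tool y at yaw (deg, mod 180)"
    s=sensors.get_state(); M=R.from_quat(s['eef_rot']).as_matrix(); t=M.T@(np.array(pos)-s['tool_pos'])/.3
    y0=np.degrees(np.arctan2(M[1,1],M[0,1])); dy=(yaw-y0+90)%180-90
    print('row',np.round(t,4),round(-dy/360,4),'q7',round(s['q'][6],2),'t',round(s['clock'],2),'tilt',np.round(M[:,2],4))
E
python3 - <<'E'
from h import *
plan([.46,.25,.26],100.6)
E
```

```text
row [-0.9955 -0.6484 -0.1988] -0.1036 q7 -0.22 t 0.1 tilt [-6.0e-04 -1.5e-03 -1.0e+00]
```

Emit:
send_rows(rows="-0.9955 -0.6484 -0.2 -0.1036;-0.9955 -0.6484 -0.2 -0.1036;-0.9955 -0.6484 -0.2 -0.1036;-0.9955 -0.6484 -0.2 -0.1036;-0.9955 -0.6484 -0.2 -0.1036;-0.9955 -0.6484 -0.2 -0.1036;-0.9955 -0.6484 -0.2 -0.1036;-0.9955 -0.6484 -0.2 -0.1036;-0.9955 -0.6484 -0.2 -0.1036;-0.9955 -0.6484 -0.2 -0.1036", jaw=-1, force=30)

```text
clock: 0.93
tool_pos: [0.4645, 0.2428, 0.2608]
eef_rot: [-0.087, 0.996, -0.002, 0.001]
contact_force: [-0.2, 0.3, -1.2]
opening: 0.999
finger_force: 0.0
```

Emit:
send_rows(rows="0 0 0 0;0 0 0 0;0 0 0 0")

```text
clock: 1.18
tool_pos: [0.459, 0.2521, 0.2605]
eef_rot: [-0.094, 0.996, 0.0, -0.0]
contact_force: [0.1, 1.1, -0.2]
opening: 1.001
finger_force: 0.0
```

Run:
```python
from h import *
p,d=snap('wrist'); save(p,'w1.png',s=1.5)
P=cloud('wrist')
m=(P[...,2]>.009)&(P[...,2]<.019); n,l,st,c=cv2.connectedComponentsWithStats(m.astype(np.uint8))
for i in range(1,n):
    if st[i,4]>300:
        q=P[l==i]; r=cv2.minAreaRect((q[:,:2]*1000).astype(np.float32)); print(st[i],np.round(r[0],1),np.round(r[1],1),round(r[2],1),q[:,2].mean())
m=(P[...,2]>.034)&(P[...,2]<.046); n,l,st,c=cv2.connectedComponentsWithStats(m.astype(np.uint8))
for i in range(1,n):
    if st[i,4]>50: q=P[l==i]; print('hi',st[i],q.mean(0),np.ptp(q,0))
plan([.46,.25,.26],100.6)
```

```text
[ 119    0   81  120 3566] [347.9 106.6] [150.   44.4] 34.8 0.014312446664516587
[ 231  112   31  101 2676] [465.4 245.6] [149.2  44.2] 10.5 0.014295198081629169
[379 123  15 131 385] [467. 462.] [203.4  13.7] 19.4 0.015743219785080746
hi [125   2  12  12 103] [0.29757563 0.07226977 0.03946547] [0.01145484 0.01192079 0.00826478]
hi [ 63 173  28  60 324] [0.554975   0.01967935 0.04007016] [0.08446571 0.0384314  0.01191909]
hi [ 13 176  53  53 247] [ 0.56923503 -0.0408785   0.04132977] [0.07086227 0.07658166 0.01184789]
hi [242 205   8   9  55] [0.52557355 0.25697223 0.03966325] [0.01058602 0.01069529 0.00782898]
row [-0.002  -0.0077  0.0017] 0.0005 q7 0.9 t 1.23 tilt [-9.e-04  6.e-04 -1.e+00]
```

View pics/w1.png

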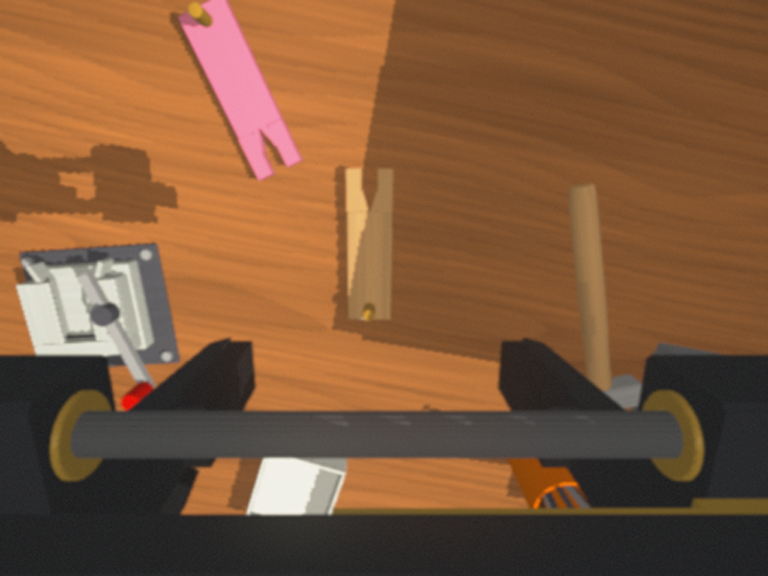

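The wrist view shows the pin, stud at (368,312), with depth giving its centre at (465.4, 245.6) mm and yaw 10.5°, consistent with the stud. Now a look from above the bracket.

Run:
```python
from h import *
plan([.56,-.018,.26],104.5)
```

```text
row [-1.621e-01 -9.476e-01  8.000e-04] -0.0103 q7 0.9 t 1.23 tilt [-9.e-04  6.e-04 -1.e+00]
```

Emit:
send_rows(rows="-0.162 -0.948 0 -0.0103;-0.162 -0.948 0 -0.0103;-0.162 -0.948 0 -0.0103;-0.162 -0.948 0 -0.0103;-0.162 -0.948 0 -0.0103;-0.162 -0.948 0 -0.0103;-0.162 -0.948 0 -0.0103;-0.162 -0.948 0 -0.0103;-0.162 -0.948 0 -0.0103;-0.162 -0.948 0 -0.0103")

```text
clock: 2.07
tool_pos: [0.56, -0.018, 0.2605]
eef_rot: [-0.126, 0.992, 0.001, -0.0]
contact_force: [-0.1, 0.9, 1.1]
opening: 1.003
finger_force: 0.0
```

Emit:
send_rows(rows="0 0 0 0;0 0 0 0;0 0 0 0")

```text
clock: 2.32
tool_pos: [0.5601, -0.0183, 0.2609]
eef_rot: [-0.126, 0.992, 0.0, 0.0]
contact_force: [-0.8, 0.3, -0.1]
opening: 1.002
finger_force: 0.0
```

Run:
```python
from h import *
p,d=snap('wrist'); save(p,'w2.png',s=1.5)
P=cloud('wrist'); np.set_printoptions(suppress=True)
for lo,hi in ((.004,.008),(.021,.027),(.0455,.0485),(.055,.062),(.075,.09)):
    m=(P[...,2]>lo)&(P[...,2]<hi)&(P[...,0]<.68); n,l,st,c=cv2.connectedComponentsWithStats(m.astype(np.uint8))
    for i in range(1,n):
        if st[i,4]>60:
            q=P[l==i]; r=cv2.minAreaRect((q[:,:2]*1000).astype(np.float32)); print(lo,st[i],np.round(r[0],1),np.round(r[1],1),round(r[2],1),np.round(q.mean(0)*1000,1))
plan([.443,.2415,.06],100.5)
```

```text
0.004 [414  92  23  99 158] [471.6 224.5] [143.4   2.2] 10.7 [469.8 224.2   6. ]
0.004 [ 201  132   95   84 3120] [583.9 -16.6] [129.2 139.8] 14.5 [580.  -19.7   6.2]
0.021 [214 143  12   8  72] [550.2 -66.8] [ 9.9 15.5] 14.8 [550.7 -67.2  24.1]
0.021 [ 227  142   43   49 1238] [568.1 -19.3] [69.9 59.6] 16.0 [565.2 -21.6  24.3]
0.021 [271 143  11   9  79] [530.7  11.4] [11.4 14.6] 14.5 [530.2  11.9  24. ]
0.0455 [ 214  152   65   54 1819] [581.7 -18.7] [75.2 89. ] 14.5 [589.6 -25.8  47.2]
0.0455 [272 152  10  20 121] [546.9  17.6] [27.2 11.7] 31.5 [545.4  15.7  47.2]
0.055 [263 147  29  82 600] [580.3  25.4] [114.   19.3] 33.3 [578.7  23.6  58.2]
0.075 [285 229  14  15 165] [633.6  57.1] [16.8 16.5] 81.7 [632.5  56.2  84.8]
row [0.1617 0.9371 0.6698] 0.011 q7 1.49 t 2.37 tilt [ 0.0001  0.0003 -1.    ]
```

View pics/w2.png

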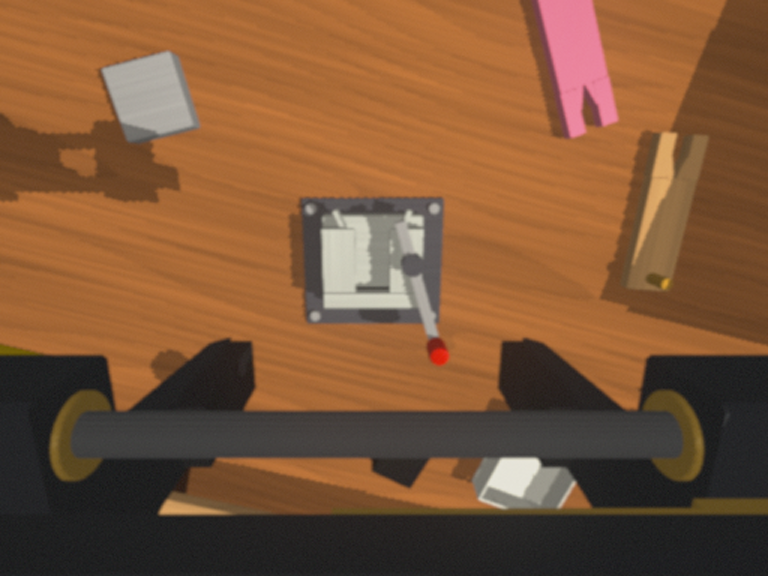

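The lever is open (knob 438,352; pivot cap 412,264), and the slot is empty. I'll measure channel edges in the bracket axes to pin down its origin.

Run:
```python
from h import *
np.set_printoptions(suppress=True,linewidth=200)
P=cloud('wrist'); z=load('wrist'); a=np.radians(14.5); F=np.array([583.9,-16.6])
B=P*1000; X=(B[...,0]-F[0])*np.cos(a)+(B[...,1]-F[1])*np.sin(a); Y=-(B[...,0]-F[0])*np.sin(a)+(B[...,1]-F[1])*np.cos(a); Z=B[...,2]
# height profile along x at several y
for y0 in(-30,-22,-10,-4,0,4): 
    m=(abs(Y-y0)<1.2)&(abs(X)<80)&(Z<100); o=np.argsort(X[m]); print('y',y0,' '.join('%.0f:%.0f'%t for t in zip(X[m][o],Z[m][o])))
for x0 in(-35,-25,-15,0,10): 
    m=(abs(X-x0)<1.2)&(abs(Y)<80)&(Z<100); o=np.argsort(Y[m]); print('x',x0,' '.join('%.0f:%.0f'%t for t in zip(Y[m][o],Z[m][o])))
m=(Z>62)&(Z<75)&(abs(X)<60)&(abs(Y)<60);print('cap',X[m].mean(),Y[m].mean(),Z[m].mean(),m.sum(),np.ptp(X[m]),np.ptp(Y[m]))
m=(Z>78)&(Z<95)&(abs(X)<90)&(abs(Y)<95);print('knob',X[m].mean(),Y[m].mean(),Z[m].max(), X[m].min(),X[m].max(),Y[m].min(),Y[m].max())
for v,u in((264/1.5,412/1.5),): print(X[int(v),int(u)],Y[int(v),int(u)],Z[int(v),int(u)])
```

```text
y -30 -80:0 -79:1 -79:1 -77:1 -77:0 -76:1 -76:-0 -74:1 -74:1 -73:1 -73:0 -71:1 -71:1 -70:2 -70:1 -69:1 -68:0 -67:1 -67:1 -66:1 -66:0 -64:6 -64:5 -63:7 -63:5 -62:8 -62:7 -60:7 -60:6 -59:6 -59:5 -57:7 -57:6 -56:6 -56:6 -54:7 -54:6 -53:8 -53:8 -53:39 -52:28 -52:41 -51:6 -51:6 -51:33 -51:43 -50:9 -50:8 -50:22 -50:36 -49:42 -49:42 -49:27 -48:43 -48:41 -47:42 -47:42 -45:42 -45:42 -44:42 -44:41 -43:42 -41:42 -40:46 -40:46 -39:47 -39:47 -38:49 -38:47 -37:49 -36:47 -35:47 -35:47 -34:48 -34:47 -32:48 -32:47 -31:47 -31:47 -30:48 -30:48 -28:47 -28:46 -27:48 -27:48 -26:48 -26:48 -24:47 -24:47 -23:47 -22:46 -22:49 -21:47 -20:47 -20:46 -19:48 -19:47 -17:49 -17:46 -16:47 -16:46 -15:48 -14:47 -13:48 -13:47 -12:49 -12:47 -11:50 -10:47 -9:49 -9:48 -8:48 -7:47 -6:48 -5:47 -3:48 -2:48 -0:48 1:48 3:47 4:46 5:47 6:45 7:47 8:47 10:47 11:47 13:47 13:47 14:48 14:46 15:48 15:47 17:48 17:48 18:48 18:47 20:47 20:46 21:48 21:48 22:48 23:48 24:46 24:46 25:48 26:47 27:48 27:47 28:48 29:47 30:47 30:46 31:48 31:48 33:48 33:46 35:46 49:7 49:5 50:7 50:7 52:8 54:5 56:6 58:5 59:6 60:6 63:5 64:6 68:0 69:1 71:1 71:0 73:1 7
[... 10212 characters left out ...]
:24 12:25 12:25 14:26 14:24 15:24 16:25 17:25 17:46 19:48 19:47 20:48 20:47 21:48 21:48 23:47 24:48 26:48 26:48 27:48 27:47 28:48 28:48 30:48 30:48 31:47 31:47 33:47 34:48 34:47 35:48 35:48 37:57 39:58 39:56 40:57 42:56 43:59 43:58 44:58 46:57 47:58 47:58 51:6 51:6 52:6 52:5 54:7 54:7 55:6 55:6 57:7 58:6 58:6 60:7 60:6 61:6 61:6 63:7 63:6 64:6 65:5 66:5 66:4 67:7 69:6 71:0 71:-1 73:-0 74:0 75:-0 76:1 78:1 79:1
cap 2.3818416619466634 39.50725895816116 63.680328250070836 91 78.44066938015766 32.73276222525621
knob 65.66163789871457 58.56117472352977 88.58803532168136 58.618077433793076 75.23650404912858 50.28676584849772 67.10724795533828
-10.460031047040214 35.22604553085924 61.98146067007021
```

Stop face at x=+20 and lips from −40 in flange axes puts the bracket origin at (579.1, −17.9) mm, yaw 14.5°. The pivot checks out, and the lever stands at about 1.28 rad with the slot clear. Now I'll grasp the pin.

Emit:
send_rows(rows="0.159 0.937 0.3 0.011;0.159 0.937 0.3 0.011;0.159 0.937 0.3 0.011;0.159 0.937 0.3 0.011;0.159 0.937 0.3 0.011;0.159 0.937 0.3 0.011;0.159 0.937 0.3 0.011;0.159 0.937 0.7 0.011;0.159 0.937 0.7 0.011;0.159 0.937 0.7 0.011")

```text
clock: 3.2
tool_pos: [0.4441, 0.2424, 0.0497]
eef_rot: [-0.092, 0.996, 0.001, 0.001]
contact_force: [0.4, -0.8, -0.2]
opening: 1.001
finger_force: 0.0
```

Emit:
send_rows(rows="0 0 0 0;0 0 0 0;0 0 0 0")

```text
clock: 3.45
tool_pos: [0.4455, 0.2412, 0.0524]
eef_rot: [-0.09, 0.996, 0.001, 0.001]
contact_force: [0.3, -0.5, -0.3]
opening: 0.998
finger_force: 0.0
```

Run:
```python
from h import *
plan([.4438,.2416,.004],100.5)
```

```text
row [0.0057 0.0022 0.1614] -0.0004 q7 0.7 t 3.45 tilt [ 0.002   0.0013 -1.    ]
```

Emit:
send_rows(rows="0.004 0.002 0.08 0;0.004 0.002 0.155 0;0.004 0.002 0.155 0;0.004 0.002 0.155 0;0.004 0.002 0.155 0")

```text
clock: 3.87
tool_pos: [0.4448, 0.2415, 0.0066]
eef_rot: [-0.09, 0.996, 0.001, 0.002]
contact_force: [0.1, 0.2, 0.1]
opening: 1.001
finger_force: 0.0
```

Emit:
send_rows(rows="0 0 0 0;0 0 0 0;0 0 0 0;0 0 0 0;0 0 0 0;0 0 0 0;0 0 0 0;0 0 0 0", jaw=1, force=35)

```text
clock: 4.53
tool_pos: [0.4432, 0.2409, 0.0042]
eef_rot: [-0.09, 0.996, -0.0, -0.0]
contact_force: [-0.3, 0.7, -0.6]
opening: 0.421
finger_force: 0.0
```

Run:
```python
from h import *
for i in range(3): print(sensors.get_state()['tool_pos'])
plan([.4438,.2416,.07],100.5)
```

```text
[0.44321499 0.24087859 0.00415263]
[0.44321499 0.24087859 0.00415263]
[0.44321499 0.24087859 0.00415263]
row [-0.0023  0.002  -0.2195] -0.0004 q7 0.67 t 4.53 tilt [-1.e-04 -0.e+00 -1.e+00]
```

Emit:
send_rows(rows="0 0 0 0;0 0 0 0;0 0 0 0;0 0 0 0;0 0 0 0;0 0 0 0")

```text
clock: 5.03
tool_pos: [0.4433, 0.2409, 0.0042]
eef_rot: [-0.09, 0.996, 0.0, 0.0]
contact_force: [-0.2, -0.0, -0.6]
opening: 0.008
finger_force: 0.0
```

The fingers shut fully without the pin, so I'll look.

Run:
```python
from h import *
p,d=snap('wrist'); p2,d2=snap('side'); 
a=cv2.resize(p,(512,384)); b=cv2.resize(p2[150:330,180:380],(427,384)); save(np.hstack([a[:,60:430],b]),'miss.png')
P=cloud('wrist')
m=(P[...,2]>.009)&(P[...,2]<.019); n,l,st,c=cv2.connectedComponentsWithStats(m.astype(np.uint8))
for i in range(1,n):
    if st[i,4]>300:
        q=P[l==i]; r=cv2.minAreaRect((q[:,:2]*1000).astype(np.float32)); print(st[i],np.round(r[0],1),np.round(r[1],1),round(r[2],1),q[:,2].mean())
```

```text
[    0     0   144   160 11523] [373.9 124.5] [87.2 45.9] 34.8 0.014134990799647612
[ 215  140   75   97 5138] [421.9 238. ] [60.7 44.4] 10.4 0.014261531072120257
[ 230  306   42   33 1036] [515.7 253.8] [27.1 29.1] 10.6 0.014456911708119363
```

View pics/miss.png

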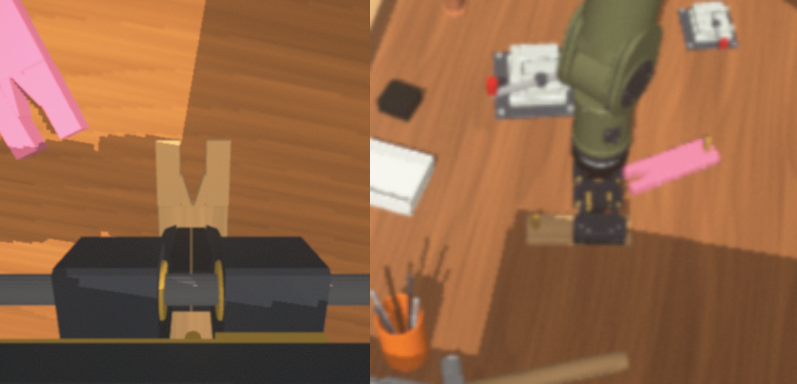

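Run:
```python
from h import *
np.set_printoptions(suppress=True,precision=4)
P=cloud('wrist'); print(P[230:345:6,256]); print(P[230:345:6,240])
s=sensors.get_state(); print(s['contact_force'],s['opening'],s['finger_force'],s['tool_pos'])
S=cloud('side'); 
# lowest gripper-ish dark points near tcp in side view
z=load('side'); g=z['p'].astype(int).sum(2)<150
m=g&(np.hypot(S[...,0]-.443,S[...,1]-.241)<.05); print(m.sum(),np.percentile(S[m][:,2],[0,5,25,50]) if m.any() else '')
```

```text
[[0.4344 0.2419 0.0462]
 [0.4345 0.2418 0.0538]
 [0.4343 0.2416 0.0614]
 [0.4345 0.2415 0.0673]
 [0.4345 0.2414 0.0733]
 [0.4342 0.2413 0.0793]
 [0.4338 0.2411 0.0849]
 [0.4348 0.2412 0.0877]
 [0.4175 0.2374 0.1213]
 [0.418  0.2374 0.1232]
 [0.4195 0.2377 0.1235]
 [0.421  0.238  0.1237]
 [0.4223 0.2382 0.1244]
 [0.4509 0.2443 0.0872]
 [0.5082 0.2563 0.0143]
 [0.5131 0.2572 0.0142]
 [0.5172 0.258  0.0151]
 [0.5212 0.2587 0.0162]
 [0.5213 0.2586 0.0217]
 [0.421  0.2377 0.1398]]
[[0.4358 0.2337 0.0465]
 [0.4354 0.234  0.0551]
 [0.4359 0.2343 0.0608]
 [0.4355 0.2344 0.068 ]
 [0.4361 0.2347 0.0726]
 [0.4352 0.2348 0.0795]
 [0.4355 0.235  0.0839]
 [0.4363 0.2352 0.0871]
 [0.4187 0.2334 0.1205]
 [0.4193 0.2336 0.1223]
 [0.4196 0.2337 0.1244]
 [0.4214 0.234  0.1242]
 [0.4229 0.2343 0.1246]
 [0.4516 0.2379 0.0877]
 [0.5101 0.2454 0.0144]
 [0.5147 0.2463 0.0146]
 [0.5198 0.2471 0.0144]
 [0.5246 0.248  0.0144]
 [0.5297 0.2488 0.0143]
 [0.4201 0.2344 0.1415]]
[-0.195  -0.0444  1.0303] 0.003117726793561334 0.0 [0.4433 0.2409 0.0042]
73 [0.0781 0.1302 0.1934 0.2003]
```

Run:
```python
from h import *
np.set_printoptions(suppress=True,precision=4)
P=cloud('wrist'); p=load('wrist')['p']
for v in range(208,236,2): print(v,P[v,245],p[v,245],P[v,266])
```

```text
208 [0.4337 0.2354 0.015 ] [187 142  91] [0.4317 0.2483 0.0138]
210 [0.435  0.2356 0.0149] [187 142  90] [0.4329 0.2485 0.0141]
212 [0.437  0.2359 0.0128] [186 141  89] [0.4345 0.2489 0.0134]
214 [0.4383 0.2362 0.0128] [187 141  90] [0.4355 0.249  0.0143]
216 [0.4391 0.2363 0.0142] [186 142  88] [0.4367 0.2493 0.0146]
218 [0.4406 0.2366 0.0139] [186 143  91] [0.4378 0.2495 0.015 ]
220 [0.4415 0.2368 0.0148] [187 143  93] [0.4391 0.2497 0.0151]
222 [0.4427 0.237  0.0152] [186 142  91] [0.4409 0.2501 0.0138]
224 [0.4445 0.2373 0.0139] [187 142  91] [0.442  0.2503 0.0142]
226 [0.4458 0.2375 0.0142] [168 129  83] [0.4318 0.2467 0.0449]
228 [0.4351 0.2362 0.0442] [72 58 48] [0.432  0.2467 0.0471]
230 [0.4353 0.2363 0.0465] [55 48 44] [0.4319 0.2465 0.0502]
232 [0.4356 0.2363 0.0486] [53 44 41] [0.4318 0.2463 0.0532]
234 [0.4352 0.2363 0.052 ] [52 46 42] [0.433  0.2466 0.0529]
```

The wrist depth shows the finger tips ending at z≈0.044, right above the plate at 0.014, while the state says 0.004. The real tips sit about 40 mm higher than the reported TCP. I'll open, go down in stages, and watch the force.

Emit:
send_rows(rows="0 0 0 0;0 0 0 0;0 0 0 0;0 0 0 0;0 0 0 0;0 0 0 0;0 0 0 0;0 0 0 0;0 0 0 0;0 0 0 0", jaw=-1)

```text
clock: 5.97
tool_pos: [0.4433, 0.2409, 0.0042]
eef_rot: [-0.09, 0.996, 0.0, -0.0]
contact_force: [0.1, -0.3, 0.4]
opening: 0.737
finger_force: 0.0
```

Emit:
send_rows(rows="0 0 0.02 0;0 0 0.05 0;0 0 0.08 0;0 0 0.1 0;0 0 0.1 0;0 0 0.1 0")

```text
clock: 6.47
tool_pos: [0.4428, 0.2406, -0.0265]
eef_rot: [-0.09, 0.996, -0.0, -0.001]
contact_force: [-0.1, 0.1, -0.3]
opening: 1.0
finger_force: 0.0
```

Run:
```python
from h import *
np.set_printoptions(suppress=True,precision=4)
p,d=snap('wrist'); P=cloud('wrist'); s=sensors.get_state(); print(s['tool_pos'],s['contact_force'],s['opening'])
dark=p.astype(int).sum(2)<200
m=dark&(P[...,2]<.1)&(abs(P[...,0]-.435)<.012)&(abs(P[...,1]-.241)<.08); print(m.sum(),np.percentile(P[m][:,2],[0,1,5,20]) if m.any() else '')
save(p,'w3.png')
```

```text
[ 0.443   0.2408 -0.0261] [ 0.3324 -0.5891  0.9965] 0.9999003144452079
9152 [-0.      0.0138  0.0201  0.0365]
```

View pics/w3.png

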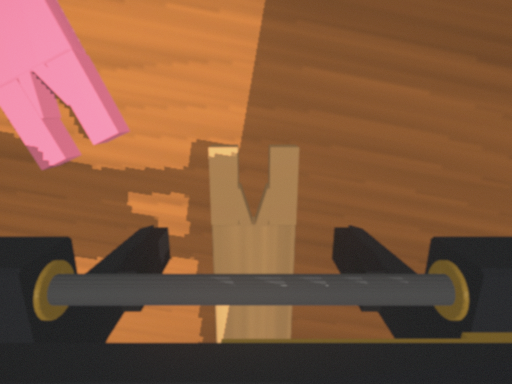

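The fingers straddle the pin (tips at (160,235) and (345,235)) at z≈0.014 with no contact, while the state says −0.026. That confirms the 40 mm offset. I'll go down the last 11 mm and close.

Emit:
send_rows(rows="0 0 0.015 0;0 0 0.03 0;0 0 0.036 0;0 0 0.036 0;0 0 0.036 0")

```text
clock: 6.93
tool_pos: [0.4432, 0.2408, -0.0367]
eef_rot: [-0.09, 0.996, -0.0, -0.0]
contact_force: [0.2, -0.4, -0.5]
opening: 1.001
finger_force: 0.0
```

Emit:
send_rows(rows="0 0 0 0;0 0 0 0;0 0 0 0;0 0 0 0;0 0 0 0;0 0 0 0;0 0 0 0;0 0 0 0;0 0 0 0;0 0 0 0", jaw=1, force=35)

```text
clock: 7.77
tool_pos: [0.4433, 0.241, -0.0365]
eef_rot: [-0.09, 0.996, 0.0, 0.0]
contact_force: [0.1, -0.6, 0.9]
opening: 0.495
finger_force: 35.0
```

Gripped, at 43.6 mm and 35 N. Next I lift and plan the move to the mouth.

Emit:
send_rows(rows="0 0 -0.1 0;0 0 -0.2 0;0 0 -0.33 0;0 0 -0.33 0;0 0 -0.33 0;0 0 -0.33 0")

```text
clock: 8.27
tool_pos: [0.443, 0.2403, 0.062]
eef_rot: [-0.09, 0.996, -0.0, -0.0]
contact_force: [0.6, -1.0, -1.4]
opening: 0.494
finger_force: 35.0
```

Run:
```python
from h import *
s=sensors.get_state(); print(s['tool_pos'],s['finger_force'],s['opening'])
plan([.4314,-.056,.0635],104.5)
```

```text
[0.44300692 0.24029821 0.06198076] 34.98141646385193 0.49449703204108536
row [ 0.2152 -0.9647 -0.0044] -0.0116 q7 0.7 t 8.27 tilt [-5.e-04 -6.e-04 -1.e+00]
```

Emit:
send_rows(rows="0.215 -0.965 0 -0.0116;0.215 -0.965 0 -0.0116;0.215 -0.965 0 -0.0116;0.215 -0.965 0 -0.0116;0.215 -0.965 0 -0.0116;0.215 -0.965 0 -0.0116;0.215 -0.965 0 -0.0116;0.215 -0.965 0 -0.0116;0.215 -0.965 0 -0.0116;0.215 -0.965 0 -0.0116")

```text
clock: 9.1
tool_pos: [0.4313, -0.055, 0.0614]
eef_rot: [-0.126, 0.992, 0.001, -0.001]
contact_force: [0.2, 0.6, -2.3]
opening: 0.491
finger_force: 35.0
```

Emit:
send_rows(rows="0 0 0.1 0;0 0 0.2 0;0 0 0.2 0;0 0 0.2 0;0 0 0.2 0")

```text
clock: 9.52
tool_pos: [0.4312, -0.0523, 0.0011]
eef_rot: [-0.13, 0.992, 0.001, -0.001]
contact_force: [0.8, -0.4, -1.3]
opening: 0.496
finger_force: 35.0
```

Run:
```python
from h import *
np.set_printoptions(suppress=True,precision=4)
plan([.4314,-.056,-.0095],104.5); s=sensors.get_state(); print(s['tool_pos'],s['finger_force'],s['opening'])
M=R.from_quat(s['eef_rot']).as_matrix(); print(np.degrees(np.arctan2(M[1,1],M[0,1])))
for n in('top','wrist'):
    p,d=snap(n); P=cloud(n)
    m=(P[...,2]>.066)&(P[...,2]<.078)&(P[...,0]>.47)&(P[...,0]<.55)&(abs(P[...,1]+.03)<.04)
    print('stud',n,m.sum(),P[m].mean(0) if m.any() else '')
    m=(P[...,2]>.036)&(P[...,2]<.058)&(P[...,0]<.545)&(P[...,0]>.37)&(abs(P[...,1]+.05)<.05)
    l,st=cv2.connectedComponentsWithStats(m.astype(np.uint8))[1:3]
    for i in range(1,len(st)):
        if st[i,4]>80: q=P[l==i]; r=cv2.minAreaRect((q[:,:2]*1000).astype(np.float32)); print('plate',st[i,4],np.round(r[0],1),np.round(r[1],1),round(r[2],1),np.round(np.median(q,0),4))
    if n=='wrist': save(p,'w4.png')
    else: save(p,'t4.png',(190,130,330,235),5)
```

```text
row [ 0.0025 -0.0122  0.0354] 0.0011 q7 0.57 t 9.52 tilt [-0.0026  0.0017 -1.    ]
[ 0.4312 -0.0523  0.0011] 34.98198688030243 0.4958835860539559
104.89570833113916
stud top 11 [ 0.5107 -0.0295  0.0762]
plate 227 [502.5 -32.4] [45.2 44. ] 14.9 [ 0.5043 -0.0339  0.0515]
stud wrist 0 
plate 10817 [412.5 -58.3] [63.9 72.3] 15.2 [ 0.4152 -0.0553  0.0525]
plate 2685 [471.3 -42.3] [22.1 44. ] 14.8 [ 0.4708 -0.0423  0.0524]
```

View pics/t4.png

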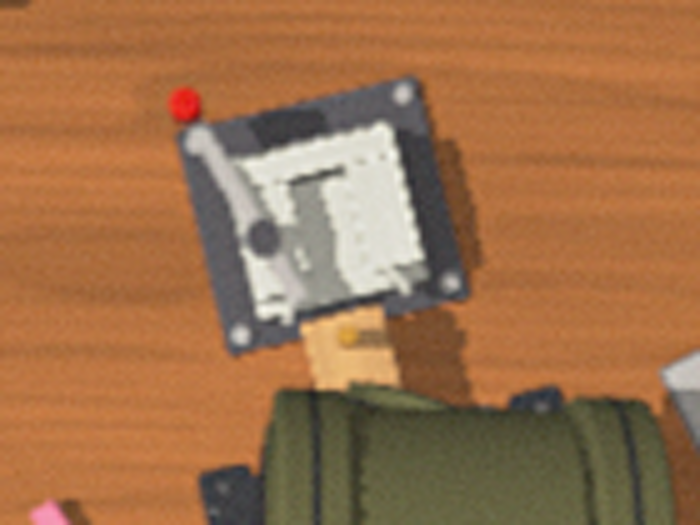

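The pin points at the mouth, with tip at crop (345,312) and stud at (348,335), about 3.5 mm to +y and 11 mm high. I'll correct, settle and re-measure.

Emit:
send_rows(rows="0.0025 -0.0122 0.037 0.001;0.0025 -0.0122 0.037 0.001;0.0025 -0.0122 0.037 0.001;0.0025 -0.0122 0.037 0.001;0.0025 -0.0122 0.037 0.001;0.0025 -0.0122 0.037 0.001;0.0025 -0.0122 0.037 0.001")

```text
clock: 10.2
tool_pos: [0.4322, -0.059, -0.0084]
eef_rot: [-0.123, 0.992, 0.0, 0.0]
contact_force: [1.1, -0.7, -1.4]
opening: 0.491
finger_force: 35.0
```

```bash
cat >> h.py <<'E'
def chk():
    np.set_printoptions(suppress=True,precision=4)
    s=sensors.get_state(); M=R.from_quat(s['eef_rot']).as_matrix(); a=np.radians(14.5)
    f=lambda q:((q[0]-.5791)*np.cos(a)+(q[1]+.0179)*np.sin(a),-(q[0]-.5791)*np.sin(a)+(q[1]+.0179)*np.cos(a))
    t=s['tool_pos']; print('tcp',t,'br',np.array(f(t)),'yaw',np.degrees(np.arctan2(M[1,1],M[0,1]))-90,'F',s['contact_force'],s['finger_force'],s['clock'])
    p,d=snap('wrist'); P=cloud('wrist')
    uz=t[2]+.0365
    for lo,hi,n in((.01,.02,'plate'),(.035,.044,'stud')):
        m=(P[...,2]>uz+lo)&(P[...,2]<uz+hi)&(P[...,0]>t[0]+(.01))&(P[...,0]<t[0]+.12)&(abs(P[...,1]-t[1]-.02)<.05)
        l,st=cv2.connectedComponentsWithStats(m.astype(np.uint8))[1:3]
        for i in range(1,len(st)):
            if st[i,4]>60: q=P[l==i]; r=cv2.minAreaRect((q[:,:2]*1000).astype(np.float32)); print(n,st[i,4],np.round(r[1],1),round(r[2],1),'br',np.array(f(np.array(r[0])/1000)),'z',np.median(q[:,2]))
E
python3 -c "
from h import *
chk()"
```

```text
tcp [ 0.4322 -0.059  -0.0084] br [-0.1525 -0.003 ] yaw 14.166889693139865 F [ 1.095  -0.6558 -1.4067] 34.98155236244202 10.2
plate 323 [ 7.  23.7] 15.2 br [-0.1444 -0.0135] z 0.042496816352641575
plate 2683 [22.1 44.1] 14.0 br [-0.1118 -0.0033] z 0.042371161569998206
```

Emit:
send_rows(rows="0 0 0 0;0 0 0 0;0 0 0 0;0 0 0 0")

```text
clock: 10.58
tool_pos: [0.4321, -0.0592, -0.0087]
eef_rot: [-0.123, 0.992, 0.0, 0.0]
contact_force: [-0.5, -0.2, -1.4]
opening: 0.495
finger_force: 35.0
```

```bash
python3 -c "
from h import *
chk()"
```

```text
tcp [ 0.4321 -0.0592 -0.0087] br [-0.1527 -0.0032] yaw 14.17204204872668 F [-0.4849 -0.1828 -1.402 ] 34.98155415058136 10.5833
plate 332 [ 6.9 24.8] 15.2 br [-0.1445 -0.0132] z 0.0421036506368308
plate 2679 [22.4 44.1] 13.9 br [-0.1119 -0.0034] z 0.04206951124371183
```

Emit:
send_rows(rows="0 0.011 0.005 -0.001;0 0.011 0.005 -0.001;0 0.011 0.005 -0.001;0 0.011 0.005 -0.001;0 0.011 0.005 -0.001")

```text
clock: 11.05
tool_pos: [0.4313, -0.0562, -0.0102]
eef_rot: [-0.126, 0.992, -0.0, 0.0]
contact_force: [0.2, -0.1, -0.9]
opening: 0.497
finger_force: 35.0
```

```bash
python3 -c "
from h import *
chk()"
```

```text
tcp [ 0.4313 -0.0562 -0.0102] br [-0.1526 -0.0001] yaw 14.51837307422953 F [ 0.1722 -0.1391 -0.9095] 34.98150944709778 11.05
plate 335 [ 7.  26.6] 0.3 br [-0.1413 -0.0102] z 0.04062544863973144
plate 2678 [21.9 44. ] 14.1 br [-0.112  -0.0001] z 0.040597574453409335
```

Centred, square, and 2 mm above the floor. I'll insert about 70 mm gently, stopping before home.

Emit:
send_rows(rows="-0.025 0 0 0;-0.05 0 0 0;-0.075 0 0 0;-0.1 0 0 0;-0.125 0 0 0;-0.15 0 0 0;-0.175 0 0 0;-0.2 0 0 0;-0.225 0 0 0;-0.235 0 0 0")

```text
clock: 11.93
tool_pos: [0.5007, -0.0381, -0.0102]
eef_rot: [-0.126, 0.992, 0.0, 0.001]
contact_force: [-0.4, -0.4, -1.7]
opening: 0.497
finger_force: 35.0
```

Emit:
send_rows(rows="0 0 0 0;0 0 0 0")

```text
clock: 12.1
tool_pos: [0.4991, -0.0385, -0.0103]
eef_rot: [-0.126, 0.992, -0.0, -0.0]
contact_force: [-0.3, -0.1, -1.6]
opening: 0.494
finger_force: 35.0
```

```bash
python3 -c "
from h import *
chk()"
```

```text
tcp [ 0.4991 -0.0385 -0.0103] br [-0.0826  0.0001] yaw 14.52757216354297 F [-0.3498 -0.0969 -1.6294] 34.98150408267975 12.1
plate 340 [ 7.3 24.8] 14.2 br [-0.0741 -0.0098] z 0.040497899689869374
plate 3325 [22.4 65.8] 16.5 br [-0.0416 -0.0107] z 0.040444831094679
plate 519 [17.2 18.3] 17.1 br [-0.0421  0.0332] z 0.04142474020643827
```

Emit:
send_rows(rows="-0.01 0 0 0;-0.02 0 0 0;-0.028 0 0 0;-0.034 0 0 0;-0.037 0 0 0;-0.037 0 0 0;-0.037 0 0 0")

```text
clock: 12.73
tool_pos: [0.5079, -0.0361, -0.0106]
eef_rot: [-0.126, 0.992, -0.0, -0.002]
contact_force: [-5.2, -0.6, -0.3]
opening: 0.496
finger_force: 35.0
```

Contact at 5 N with the tip at about +24 mm, so it is at the stop. Lower 1.5 mm, release, back up, look.

Emit:
send_rows(rows="-0.002 0 0.003 0;-0.002 0 0.006 0;-0.002 0 0.006 0;-0.002 0 0.006 0")

```text
clock: 13.07
tool_pos: [0.5079, -0.0361, -0.0124]
eef_rot: [-0.127, 0.992, -0.0, -0.002]
contact_force: [-6.3, -0.7, 1.7]
opening: 0.493
finger_force: 35.0
```

Emit:
send_rows(rows="0 0 0 0;0 0 0 0;0 0 0 0;0 0 0 0;0 0 0 0;0 0 0 0;0 0 0 0;0 0 0 0", jaw=-1)

```text
clock: 13.73
tool_pos: [0.511, -0.0354, -0.012]
eef_rot: [-0.126, 0.992, 0.0, 0.0]
contact_force: [-1.0, -0.1, 0.4]
opening: 1.004
finger_force: 0.0
```

Emit:
send_rows(rows="0 0 -0.1 0;0 0 -0.2 0;0 0 -0.3 0;0 0 -0.4 0;0.1 0 -0.5 0;0.1 0 -0.5 0;0.1 0 -0.5 0;0.1 0 -0.5 0")

```text
clock: 14.4
tool_pos: [0.482, -0.0432, 0.1379]
eef_rot: [-0.126, 0.992, -0.0, 0.0]
contact_force: [-0.0, -0.1, 0.2]
opening: 0.997
finger_force: 0.0
```

Run:
```python
from h import *
np.set_printoptions(suppress=True,precision=4)
s=sensors.get_state(); print(s['tool_pos'],s['opening'])
p,d=snap('wrist'); save(p,'w5.png',s=1.5); P=cloud('wrist'); a=np.radians(14.5)
X=(P[...,0]-.5791)*np.cos(a)+(P[...,1]+.0179)*np.sin(a); Y=-(P[...,0]-.5791)*np.sin(a)+(P[...,1]+.0179)*np.cos(a); Z=P[...,2]
m=(Z>.058)&(Z<.069)&(X>-.04)&(X<.03)&(abs(Y)<.02); print('stud',m.sum(),X[m].mean(),Y[m].mean(),Z[m].max(),np.ptp(X[m]),np.ptp(Y[m]))
m=(Z>.033)&(Z<.045)&(X>-.14)&(X<-.052)&(abs(Y)<.03); q=np.stack([X[m],Y[m]],1)*1000; print('plate',cv2.minAreaRect(q.astype(np.float32)),np.median(Z[m]))
m=(Z>.077)&(Z<.095)&(X>.03)&(X<.12); print('knob',X[m].mean(),Y[m].mean())
```

```text
[ 0.482  -0.0432  0.1379] 0.9974727461603842<stdin>:6: RuntimeWarning: Mean of empty slice.
  ret = ret.dtype.type(ret / rcount)
Traceback (most recent call last):
ValueError: zero-size array to reduction operation maximum which has no identity
```

View pics/w5.png

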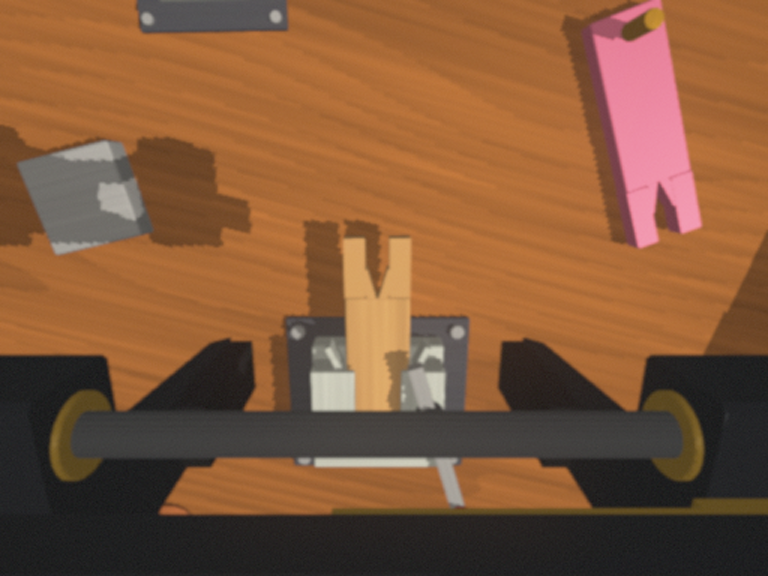

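Run:
```python
from h import *
np.set_printoptions(suppress=True,precision=4)
a=np.radians(14.5)
snap('top')
for n in('wrist','top'):
    P=cloud(n); X=(P[...,0]-.5791)*np.cos(a)+(P[...,1]+.0179)*np.sin(a); Y=-(P[...,0]-.5791)*np.sin(a)+(P[...,1]+.0179)*np.cos(a); Z=P[...,2]
    m=(Z>.033)&(Z<.045)&(X>-.14)&(X<-.052)&(abs(Y)<.03); q=np.stack([X[m],Y[m]],1)*1000
    if len(q)>20: print(n,'plate',cv2.minAreaRect(q.astype(np.float32)),'xmin',np.percentile(q[:,0],[0,1]),np.median(Z[m]))
    for nm,m in(('stud',(Z>.057)&(Z<.07)&(X>-.02)&(X<.04)&(abs(Y)<.018)),('knob',(Z>.077)&(Z<.095)&(X>.03)&(X<.12)&(Y>.03)&(Y<.1))): 
        if m.sum()>3: print(n,nm,m.sum(),X[m].mean(),Y[m].mean())
plan([.634,.0571,.10],150)
```

```text
wrist plate ((-88.6048583984375, -0.3216590881347656), (73.44986724853516, 44.023193359375), 0.3351283073425293) xmin [-125.4456 -124.9824] 0.03826170539103274
top stud 15 0.009762691155217974 0.002035209103198288
top knob 38 0.07024992888157436 0.059934640396397454
row [-0.5742  0.195   0.1235] -0.1263 q7 1.08 t 14.5 tilt [-0.0009  0.0005 -1.    ]
```

The fork end is at −125.2 mm, so the tip is within 0.5 mm of the stop and the pin is centred and seated (top at 38.3). Next I grasp the knob lightly and swing it along its arc.

Emit:
send_rows(rows="-0.574 0.195 0.123 -0.1263;-0.574 0.195 0.123 -0.1263;-0.574 0.195 0.123 -0.1263;-0.574 0.195 0.123 -0.1263;-0.574 0.195 0.123 -0.1263;-0.574 0.195 0.123 -0.1263;-0.574 0.195 0.123 -0.1263;-0.574 0.195 0.123 -0.1263;-0.574 0.195 0.123 -0.1263;-0.574 0.195 0.123 -0.1263")

```text
clock: 15.33
tool_pos: [0.6335, 0.0569, 0.1003]
eef_rot: [-0.499, 0.866, 0.0, -0.001]
contact_force: [0.8, 0.4, -0.5]
opening: 0.996
finger_force: 0.0
```

Emit:
send_rows(rows="0 0 0 0;0 0 0 0;0 0 0 0;0 0 0 0")

```text
clock: 15.67
tool_pos: [0.6339, 0.0568, 0.1013]
eef_rot: [-0.5, 0.866, -0.0, 0.0]
contact_force: [-0.0, -0.9, -1.3]
opening: 1.001
finger_force: 0.0
```

```bash
python3 -c "
from h import *
plan([.634,.0571,.026],150)"
```

```text
row [-0.0011  0.0003  0.2511] -0.0 q7 1.75 t 15.67 tilt [ 4.e-04 -1.e-04 -1.e+00]
```

Emit:
send_rows(rows="0 0 0.08 0;0 0 0.16 0;0 0 0.22 0;0 0 0.25 0;0 0 0.25 0;0 0 0.25 0")

```text
clock: 16.17
tool_pos: [0.634, 0.0572, 0.0264]
eef_rot: [-0.5, 0.866, 0.0, 0.0]
contact_force: [0.6, -0.1, 0.4]
opening: 0.996
finger_force: 0.0
```

Emit:
send_rows(rows="0 0 0 0;0 0 0 0;0 0 0 0;0 0 0 0;0 0 0 0;0 0 0 0;0 0 0 0;0 0 0 0;0 0 0 0;0 0 0 0", jaw=1, force=10)

```text
clock: 17.0
tool_pos: [0.6338, 0.0569, 0.0261]
eef_rot: [-0.5, 0.866, 0.0, 0.0]
contact_force: [0.7, -0.9, 0.1]
opening: 0.268
finger_force: 0.0
```

Emit:
send_rows(rows="0 0 0 0;0 0 0 0;0 0 0 0;0 0 0 0")

```text
clock: 17.33
tool_pos: [0.6338, 0.0569, 0.0261]
eef_rot: [-0.5, 0.866, 0.0, -0.0]
contact_force: [-0.4, 0.0, 0.8]
opening: 0.198
finger_force: 10.0
```

Run:
```python
from h import *
s=sensors.get_state(); M=R.from_quat(s['eef_rot']).as_matrix(); t=s['tool_pos']; print(t,s['opening'],s['finger_force'],s['contact_force'])
a=np.radians(14.5); Rb=np.array([[np.cos(a),-np.sin(a)],[np.sin(a),np.cos(a)]]); O=np.array([.5791,-.0179])
k=Rb.T@(t[:2]-O); v=k-[-.004,.036]; th=np.arctan2(v[1],v[0]); r=np.hypot(*v); print(k,np.degrees(th),r)
rows=[]
for e in np.linspace(th,np.pi/2,11)[1:].tolist()+[np.radians(92)]:
    w=O+Rb@(np.array([-.004,.036])+r*np.array([np.cos(e),np.sin(e)])); d=M.T@np.array([*(w-t[:2]),0])/.3; rows.append('%.3f %.3f 0 0'%(d[0],d[1]))
print(';'.join(rows))
```

```text
[0.63375032 0.05692209 0.02606508] 0.19848641771149061 10.000012549571693 [-0.35265151  0.0254458   0.76569574]
[0.07164353 0.05875548] 16.74261076854326 0.07899212609653682
-0.014 0.030 0 0;-0.025 0.063 0 0;-0.031 0.096 0 0;-0.032 0.129 0 0;-0.030 0.163 0 0;-0.023 0.196 0 0;-0.012 0.228 0 0;0.002 0.258 0 0;0.021 0.286 0 0;0.043 0.311 0 0;0.050 0.318 0 0
```

The knob is held (17.5 mm, 10 N). Swinging along the arc.

Emit:
send_rows(rows="-0.014 0.03 0 0;-0.025 0.063 0 0;-0.031 0.096 0 0;-0.032 0.129 0 0;-0.03 0.163 0 0;-0.023 0.196 0 0;-0.012 0.228 0 0;0.002 0.258 0 0;0.02 0.286 0 0;0.02 0.286 0 0")

```text
clock: 18.17
tool_pos: [0.5553, 0.0965, 0.0269]
eef_rot: [-0.501, 0.865, 0.001, 0.001]
contact_force: [-0.8, 2.3, 2.6]
opening: 0.2
finger_force: 10.0
```

Emit:
send_rows(rows="0.011 0.013 0 0;0.022 0.025 0 0;0.031 0.034 0 0;0.031 0.034 0 0;0.031 0.034 0 0")

```text
clock: 18.58
tool_pos: [0.5458, 0.0938, 0.0269]
eef_rot: [-0.5, 0.866, 0.001, 0.003]
contact_force: [5.7, 4.1, 0.0]
opening: 0.198
finger_force: 10.0
```

Run:
```python
from h import *
s=sensors.get_state(); t=s['tool_pos']; print(t,s['opening'],s['finger_force'],s['contact_force'])
a=np.radians(14.5); Rb=np.array([[np.cos(a),-np.sin(a)],[np.sin(a),np.cos(a)]]); O=np.array([.5791,-.0179])
k=Rb.T@(t[:2]-O); v=k-[-.004,.036]; print(k,'lever',np.pi/2-np.arctan2(v[1],v[0]),np.hypot(*v))
```

```text
[0.5457697  0.09378204 0.02692266] 0.1975499443921187 10.000311518087983 [5.71313971 4.14483774 0.03197965]
[-0.0043057   0.11646995] lever -0.0037989635913278086 0.08047052664098076
```

The lever reads −0.004 rad and pushes back against its stop. I'll release, rise, and check.

Emit:
send_rows(rows="0 0 0 0;0 0 0 0;0 0 0 0;0 0 0 0;0 0 0 0;0 0 0 0;0 0 0 0;0 0 0 0;0 0 0 0;0 0 0 0", jaw=-1)

```text
clock: 19.42
tool_pos: [0.543, 0.0916, 0.0261]
eef_rot: [-0.5, 0.866, 0.0, -0.0]
contact_force: [-0.7, 0.5, -0.1]
opening: 0.933
finger_force: 0.0
```

Emit:
send_rows(rows="0 0 -0.1 0;0 0 -0.2 0;0 0 -0.3 0;0 0 -0.4 0;0 0 -0.5 0;0.4 0.3 -0.6 0;0.4 0.3 -0.6 0;0.4 0.3 -0.6 0;0.4 0.3 -0.6 0;0.4 0.3 -0.6 0")

```text
clock: 20.25
tool_pos: [0.3993, 0.0291, 0.2063]
eef_rot: [-0.5, 0.866, -0.002, -0.003]
contact_force: [-1.1, -1.5, -0.6]
opening: 0.996
finger_force: 0.0
```

Run:
```python
from h import *
np.set_printoptions(suppress=True,precision=4)
print(sensors.get_state()['tool_pos']); a=np.radians(14.5)
p,d=snap('top'); save(p,'t6.png',(190,110,330,215),5)
P=cloud('top'); X=(P[...,0]-.5791)*np.cos(a)+(P[...,1]+.0179)*np.sin(a); Y=-(P[...,0]-.5791)*np.sin(a)+(P[...,1]+.0179)*np.cos(a); Z=P[...,2]
for nm,m in(('stud',(Z>.0595)&(Z<.07)&(X>0)&(X<.04)&(abs(Y)<.014)),('knob',(Z>.077)&(Z<.095)&(X>-.05)&(X<.12)&(Y>.03)&(Y<.14))): print(nm,m.sum(),X[m].mean(),Y[m].mean())
m=(Z>.033)&(Z<.045)&(X>-.14)&(X<-.06)&(abs(Y)<.03); print(cv2.minAreaRect((np.stack([X[m],Y[m]],1)*1000).astype(np.float32)))
```

```text
[0.3993 0.0291 0.2063]
stud 15 0.01001820654237099 0.0014232447125108307
knob 37 -0.006603509032000546 0.11651568647724057
((-93.16778564453125, 0.4612903594970703), (66.24797058105469, 43.422149658203125), 1.0720463991165161)
```

View pics/t6.png

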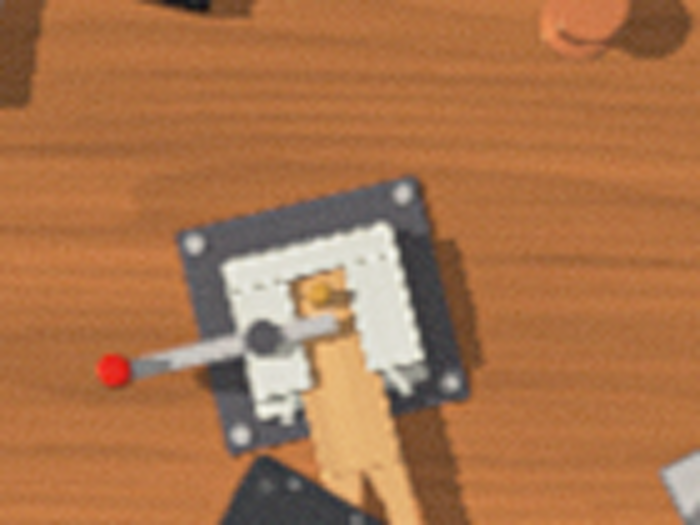

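The lever lies across (knob (115,370), tooth at (330,327)), just in front of the stud at (320,292). The pin is home and the gripper is clear. Handing in.

```bash
python3 -c "
from h import *
print(finish_job())"
```

```text
the job is handed in; nothing more can be done
None
```

The bench pin is fully home in the large bracket, stud up, with the lever at its end stop and its tooth in front of the stud; the job was handed in at about 20 s, no bystander was touched, and the call returned no verdict.

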